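Zero the bench comparator on its master block, then gauge the red spacer

TASK

The steel master block stands in the comparator: slide the carriage by its yellow handle until the sprung spindle bears on the master and the black pointer stands on the red zero mark, and let go. Then take the master out and stand it upright in its open blue case, and slide the red spacer in its place between fence and spindle, pressing it firmly but gently home against the end stop. Leave the spacer standing there let go, flat on the fence with the pointer still on zero, do not strain the spindle, fence or stop, and leave the other things alone.

Things in the scene. Friction and masses are not known exactly. Their poses are not given: they have to be found in the camera images.
- gauge: Bench comparator fixed to the table: dark blue base plate, 12 mm thick. Origin at its underside; the plate spans x -80 to 55, y -90 to 190 mm. A block slides in along +x on the plate from the open -x end, between the dark fence on the -y side and the spindle tip on the +y side, up to the end stop.
- fence: Dark steel fence fixed on the plate, 105 mm along gauge x (x -65 to 40 mm), 14 mm thick, 18 mm high (top 30 mm above the table). Origin at the foot of the middle of its inner face, which looks to gauge +y and lies at y = -60 mm. The spindle presses a block against it; over 25 N from a block is too much, also from a grasp that closes off centre.
- endstop: Dark steel end stop fixed on the plate, 12 x 34 mm, 18 mm high. Origin at the foot of the face that the block meets; the face looks to the gauge's -x and is at x = 30 mm in the gauge frame. A spacer is home when pressed on it with more than 5 N (10 N is good, over 25 N is too much).
- seat (a point): Where the centre of a block's underside is when it is home (against fence and end stop): x = 7, y = -45, z = 12 mm in the gauge frame, axes parallel to the gauge's.
- handle (a point): Centre of the top of the carriage's yellow upright handle: 26 mm along gauge x, 16 mm along y, 38 mm high, top 60 mm above the table (carriage plate below: top at 22 mm). 39 mm free towards the dial, open behind. The carriage slides up to 45 mm along gauge y, towards -y to near the block, and stays by friction of about 11 N.
- spindle: Sprung spindle, pointing to gauge -y. Origin at the centre of its polished, slippery ball tip (12 mm diameter, 22 mm above the table, at gauge x = 4 mm). The spring gives about 3 N when out, 5 N at 4 mm, 7 N at the end of its travel at 8 mm, where it goes hard and the carriage would be pushed back; over 25 N strains it.
- needle (a joint): Pointer of the dial (black, on a white face 49 mm wide looking up, 46 mm above the table). 0 = spindle fully out, pointer along the gauge's +x; grows by 0.4 rad per mm that the spindle is pressed in, clockwise from above, to 3.2.
- bezel (a joint): Where the red zero mark on the dial's rim is set (locked, it does not turn): the pointer is on zero when needle = 1.571 + bezel. At 0 the mark is on the side towards the gauge's -y.
- needle_tip (a point): End of the pointer, 21 mm from the dial's axis.
- zero_mark (a point): The red zero mark, 21 mm from the dial's axis, at the pointer's height.
- master: Steel master block with a yellow patch on top, 46 (x) x 30 (y) x 50 (z) mm, upright edges rounded with 12 mm radius, 300 g. Origin at the centre of its underside. At first it stands home, or within 1 mm of it, in the comparator.
- spacer: Red spacer block, 46 (x) x 30 (y) x 50 (z) mm, the same size as the master, upright edges rounded with 12 mm radius, two dark holes in its top, about 120 to 240 g. Origin at the centre of its underside.
- case: Open dark blue case of the master, fixed to the table: 100 (x) x 84 (y) mm, 14 mm high, walls and floor 5 mm thick. Origin at the centre of its underside.
- spacer_brass: Brass spacer block 46 x 34 x 44 mm, not to be used. Origin under its centre.
- spacer_grey: Grey plastic spacer block 46 x 26 x 46 mm, not to be used. Origin under its centre.
- reel: Metal solder reel, 48 mm diameter, 30 mm high, standing. Origin under its centre.
- flux_jar: Amber jar, 44 mm diameter, 50 mm high. Origin under its centre.
- driver: Screwdriver lying, 160 mm long, blue handle.

How it is judged:
On the way, in this order (a step that is already met when the one before it is completed fails the run):
1. With the master home, the spindle on it and the carriage let go, the pointer stands on the zero mark (distance between needle_tip and zero_mark below 0.007 m and contact force between the fingers and gauge below 0.3 N and x of master in the frame of seat between -0.003 and 0.003 m and y of master in the frame of seat between -0.0015 and 0.0015 m and z of master in the frame of seat between -0.003 and 0.003 m), for 0.3 s.
2. The master stands in its case (x of master in the frame of case between -0.028 and 0.028 m and y of master in the frame of case between -0.028 and 0.028 m and z of master in the frame of case below 0.01 m and angle between master's own z axis and vertical below 0.1 rad), for 0.2 s.
3. The red spacer is pressed home on the end stop with more than 5 N (contact force between spacer and endstop above 5 N and x of spacer in the frame of seat between -0.002 and 0.002 m and y of spacer in the frame of seat between -0.004 and 0.004 m and z of spacer in the frame of seat between -0.003 and 0.003 m), for 0.2 s.
At the end, for the whole second after the job is handed in: The red spacer stands let go in the comparator, within 2 mm of the end stop, within 1.5 mm of the fence and square to it within 0.06 rad; the pointer is within 7 mm of the zero mark at the dial's rim (about 0.33 rad, 0.8 mm of spindle travel); the master stands upright, at rest, wholly in its case (all of step 2 and distance between needle_tip and zero_mark below 0.007 m and angle between the x axis of spacer and the x axis of gauge, either way round below 0.06 rad and angle between spacer's own z axis and vertical below 0.06 rad and linear speed of each of spacer, master below 0.01 m/s and x of spacer in the frame of seat between -0.002 and 0.002 m and y of spacer in the frame of seat between -0.0015 and 0.0015 m and z of spacer in the frame of seat between -0.003 and 0.003 m); the robot touches nothing.
It fails at once if The spindle is strained (over 25 N) (contact force between spindle and anything else above 25 N).
It fails at once if A block is pressed on the end stop with over 25 N (contact force between any of master, spacer and endstop above 25 N).
It fails at once if A block is pressed on the fence with over 25 N (contact force between any of master, spacer and fence above 25 N).
It fails at once if A bystander is moved by over 20 mm (distance of any of spacer_brass, spacer_grey, reel, flux_jar, driver from where it was at the start of the episode above 0.02 m).
It also fails if it takes over 72 s, if anything falls off the work surface, if the arm or the gripper's body presses on something with over 40 N, if the wrist force passes 120 N, or if a joint passes its speed limit or range.

ROBOT

A 7-joint arm with a two-finger parallel gripper is mounted at the origin on the work surface. World frame = base frame: x ahead of the robot, y to its left, z up, the work surface at z = 0. Lengths are in m, angles in rad, forces in N, time in s.
With the tool pointing down it reaches from about 0.35 to 0.9 m from the base axis. Payload 19.9 kg.
Tool frame: the origin (TCP) lies midway between the tips of the shut fingers; the grasp point (between the pads) lies 19 mm behind it; z points along the fingers, x is the direction in which the jaws open and shut, and the axes are right-handed (so a half turn about z gives the same grasp; the last joint's range is limited). The gripper opens to 85 mm and grips with 20 to 120 N. Pads are 22 mm wide; open, the fingers measure 114 mm over their backs; the gripper's body (76 mm by 85 mm) begins 54 mm behind the grasp point. The pads swing forward as they close: fully open they stand 13 mm farther back than shut.
Start: joints at [1.262, 0.417, -0.01, 1.614, 0.005, 1.111, -0.053], TCP at [0.165, -0.603, 0.193] pointing down, gripper open.
Joint ranges: [-2.81, 2.81], [-0.39, 2.02], [-1.27, 1.25], [0.06, 2.57], [-1.19, 4.33], [0.19, 2], [-2.82, 2.82]. Speed limits (rad/s): [1.89, 1.89, 2.39, 2.39, 3.01, 3.01, 3.01].

INTERFACE

Orientations are given as a unit quaternion [w, x, y, z].
In Python, from workcell import robot, viewer gives the robot as it stands. Calls block until the motion is done:
- robot.move_pose(position, orientation): joint-space move of the TCP to a pose.
- robot.line_to(position, attitude=None, speed=0.15): straight line of the TCP; attitude=None keeps the orientation; speed is the mean speed in m/s.
- robot.move_joints(angles): joint-space move.
- robot.open_jaws() and robot.gripper_close(effort=None): open the fingers fully, or close them until they stop; effort is the grip in N (None keeps the last).
- robot.hold(seconds).
- robot.inverse_kinematics(position, orientation): joint angles nearest the present ones, or None.
- viewer.read_camera(name): name is "side" or "top" or "wrist"; returns a dict with "color" (420x560x3 uint8, blue, green, red), "range_z" (420x560 float32, m along the optical axis (not along the pixel's ray), 0 where there is no reading), "camera_matrix" (3x3 intrinsics, pixels), "R" (3x3) and "t" (3): a world point X has camera coordinates R X + t. Camera axes: x right, y down, z forward; pixel columns grow to the right and rows downward; lengths in m; the calibration is good to about 2 mm. A picture is of the moment at which its call begins.
A pose or a line that the arm cannot do raises robot.PlanningError and nothing moves.
- robot.hand_in(): hands the job in, once; it reports no verdict.
Readings, each from a call of its own:
- robot.read_time_s(): time.
- robot.read_qpos(): joint angles.
- robot.read_joint_vel(): joint speeds.
- robot.read_tau(): joint torques, N m.
- robot.read_position(): TCP position.
- robot.read_eef_rot(): TCP orientation.
- robot.read_ft_force(): force on the tool from outside, world axes, zero at the start.
- robot.read_torque(): the same for the moment, N m.
- robot.read_width(): opening from 0.0 (shut) to 1.0 (fully open).
Only numpy, scipy, OpenCV 4.12 (cv2) and the standard library are available. Lean on these libraries where they do the work, as an engineer would, in place of code of your own. Each camera call takes 0.05 s, during which the arm holds its last target.

## Working session

There is one attempt and no reset: what is moved stays moved. The work goes in short steps, each a Python script; the robot and the scene stay as the last script left them, time stands still between calls to the robot, and variables do not carry over. Pictures are saved under pics/ and viewed, and the job is handed in when it is done.

```bash
ls; mkdir -p pics
python3 - <<'E'
from workcell import robot, viewer
import cv2,numpy as np
print(robot.read_time_s(), robot.read_position(), robot.read_eef_rot(), robot.read_width())
for n in ["side","top","wrist"]:
    c=viewer.read_camera(n)
    cv2.imwrite(f"pics/a_{n}.png",c["color"])
    np.savez(f"pics/a_{n}.npz",**c)
    print(n,c["camera_matrix"].tolist(),c["R"].round(4).tolist(),c["t"].tolist())
E
```

```text
pics
0.0 [ 0.16467348 -0.60250316  0.19255297] [-3.59762157e-04  7.94863832e-01 -6.06787529e-01 -5.04352671e-04] 0.9988007926309116
side [[387.90660653079703, 0.0, 285.6598261293769], [0.0, 387.90660653079703, 216.71027498958665], [0.0, 0.0, 1.0]] [[0.9932, -0.1147, -0.0178], [-0.0869, -0.6329, -0.7694], [0.077, 0.7657, -0.6386]] [-0.510065043006623, 0.12083223883893683, 0.9122080422665532]
top [[400.67634263084466, 0.0, 279.71975114896145], [0.0, 400.67634263084466, 207.6165993899232], [0.0, 0.0, 1.0]] [[-0.0161, -0.999, -0.0418], [-0.9815, 0.0238, -0.1899], [0.1907, 0.038, -0.9809]] [0.05689243609718322, 0.5142409880238201, 0.8266576838993027]
wrist [[291.29615965656905, 0.0, 279.9106447790057], [0.0, 291.29615965656905, 207.174532292268], [0.0, 0.0, 1.0]] [[0.2634, -0.9647, 0.0012], [-0.9305, -0.2537, 0.2642], [-0.2546, -0.0707, -0.9645]] [-0.6254494164716737, -0.033654195676673195, 0.37579482730339164]
```

View pics/a_side.png

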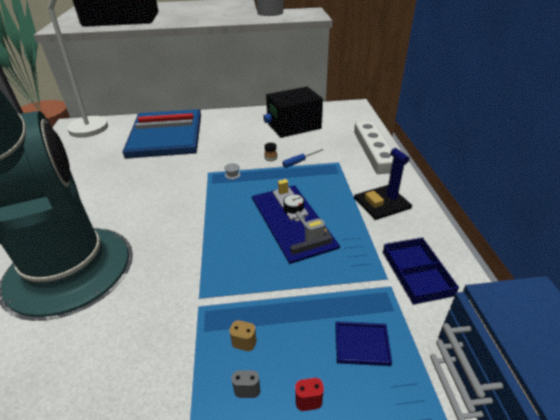

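View pics/a_top.png

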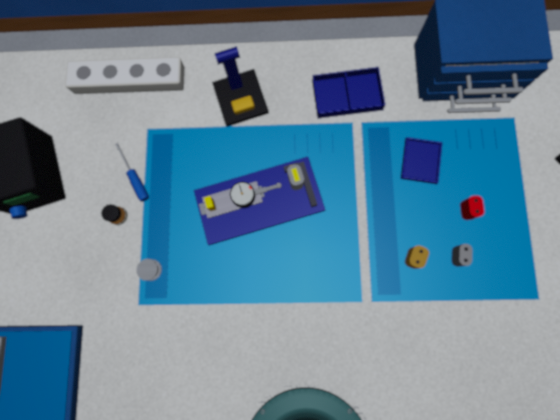

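View pics/a_wrist.png

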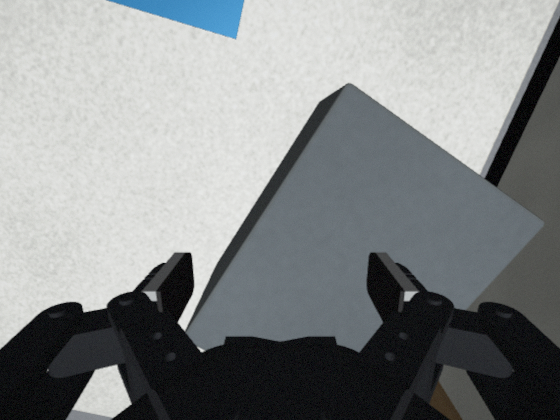

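```bash
cat > h.py <<'E'
from workcell import robot, viewer
import cv2,numpy as np
from scipy.spatial.transform import Rotation as Ro
def quat(R): 
    q=Ro.from_matrix(R).as_quat(); return [q[3],q[0],q[1],q[2]]
def rotm(q): return Ro.from_quat([q[1],q[2],q[3],q[0]]).as_matrix()
def down(yaw):
    c,s=np.cos(yaw),np.sin(yaw)
    return quat(np.array([[c,s,0],[s,-c,0],[0,0,-1]]))   # tool x along yaw
def ray(c,uv,z):
    uv=np.atleast_2d(uv).astype(float)
    d=np.c_[uv,np.ones(len(uv))]@np.linalg.inv(c["camera_matrix"]).T@c["R"]
    o=-c["R"].T@c["t"]
    return o+d*((z-o[2])/d[:,2])[:,None]
def proj(c,X):
    p=np.atleast_2d(X)@c["R"].T+c["t"]; p=p@c["camera_matrix"].T
    return p[:,:2]/p[:,2:]
def snap(n,name):
    c=viewer.read_camera(n); cv2.imwrite(f"pics/{name}.png",c["color"]); np.savez(f"pics/{name}.npz",**c); return c
def load(name): return dict(np.load(f"pics/{name}.npz"))
E
python3 - <<'E'
from h import *
c=load("a_top")
cw=load("a_wrist"); Rt=rotm([-3.59762157e-04,7.94863832e-01,-6.06787529e-01,-5.04352671e-04])
o=-cw["R"].T@cw["t"]; print("cam in tool",Rt.T@(o-np.array([.16467,-.6025,.19255])), "opt axis in tool",(Rt.T@cw["R"][2]).round(3),"cam right in tool",(Rt.T@cw["R"][0]).round(3))
P=ray(c,[[195,190],[310,158],[325,210],[208,243]],.012);print(P.round(4))
print("case",ray(c,[[405,138],[441,143],[437,184],[402,179]],.014).round(4))
print("red, brass,grey",ray(c,[[473,207],[418,257],[463,254]],.05).round(4), "handle",ray(c,[[209,203]],.06))
b=c["color"][140:270,170:350]; cv2.imwrite("pics/topz.png",cv2.resize(b,None,fx=4,fy=4,interpolation=cv2.INTER_CUBIC))
E
```

```text
cam in tool [ 0.0002086  -0.06664916 -0.17952192] opt axis in tool [0.002 0.264 0.964] cam right in tool [ 1.     0.    -0.002]
[[ 0.5693  0.2447  0.012 ]
 [ 0.6391 -0.0246  0.012 ]
 [ 0.5148 -0.0549  0.012 ]
 [ 0.4451  0.2119  0.012 ]]
case [[ 0.6805 -0.2467  0.014 ]
 [ 0.6656 -0.328   0.014 ]
 [ 0.5683 -0.3102  0.014 ]
 [ 0.5822 -0.2326  0.014 ]]
red, brass,grey [[ 0.5067 -0.3687  0.05  ]
 [ 0.4022 -0.2436  0.05  ]
 [ 0.4067 -0.3374  0.05  ]] handle [[0.52745452 0.20071219 0.06      ]]
```

View pics/topz.png

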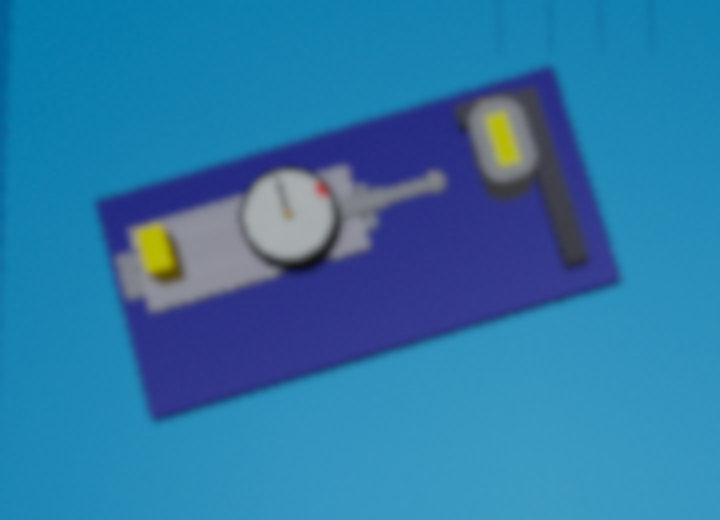

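Run:
```python
from h import *
for y in (15,195,-165):
  for p in ([.54,.10,.2],[.527,.2,.035],[.55,0.0,.05],[.62,-.28,.06],[.507,-.369,.05]):
    q=robot.inverse_kinematics(p,down(np.radians(y))); print(y,p,None if q is None else np.round(q,2))
```

```text
15 [0.54, 0.1, 0.2] [ 0.52  0.43 -0.96  1.77  0.38  1.14 -0.3 ]
15 [0.527, 0.2, 0.035] [ 0.34  0.77 -1.03  1.86  0.8   0.99 -0.79]
15 [0.55, 0.0, 0.05] [ 0.46  0.56 -0.66  1.9   0.45  0.84 -0.17]
15 [0.62, -0.28, 0.06] [ 0.7   0.7  -0.48  1.55  0.37  0.98  0.38]
15 [0.507, -0.369, 0.05] [ 0.87  0.62 -0.4   1.71  0.29  0.88  0.61]
195 [0.54, 0.1, 0.2] [-1.07  0.46  1.09  1.82 -0.45  1.13 -2.71]
195 [0.527, 0.2, 0.035] [ 0.37  0.81 -1.09  1.86  0.85  1.02  2.32]
195 [0.55, 0.0, 0.05] [-0.84  0.76  1.08  1.94 -0.83  0.97 -2.23]
195 [0.62, -0.28, 0.06] [ 0.31  0.65  0.1   1.57 -0.07  0.93 -2.45]
195 [0.507, -0.369, 0.05] [ 0.47  0.59  0.15  1.72 -0.11  0.84 -2.21]
-165 [0.54, 0.1, 0.2] [-1.07  0.46  1.09  1.82 -0.45  1.13 -2.71]
-165 [0.527, 0.2, 0.035] [ 0.37  0.81 -1.09  1.86  0.85  1.02  2.32]
-165 [0.55, 0.0, 0.05] [-0.84  0.76  1.08  1.94 -0.83  0.97 -2.23]
-165 [0.62, -0.28, 0.06] [ 0.31  0.65  0.1   1.57 -0.07  0.93 -2.45]
-165 [0.507, -0.369, 0.05] [ 0.47  0.59  0.15  1.72 -0.11  0.84 -2.21]
```

Run:
```python
from h import *
robot.move_pose([.53,-.28,.2],down(np.radians(15))); print(robot.read_time_s())
snap("wrist","b_case")
robot.move_pose([.545,.11,.2],down(np.radians(15))); print(robot.read_time_s(),robot.read_qpos())
snap("wrist","b_gauge")
```

```text
1.925
3.425 [ 0.32225091  0.36665521 -0.71560166  1.7615906   0.26576132  1.11247121
 -0.21948044]
```

View pics/b_case.png

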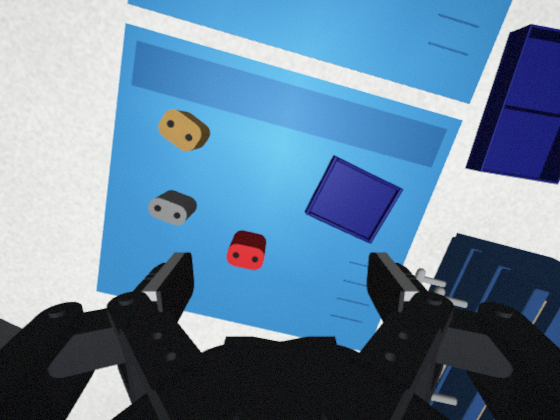

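View pics/b_gauge.png

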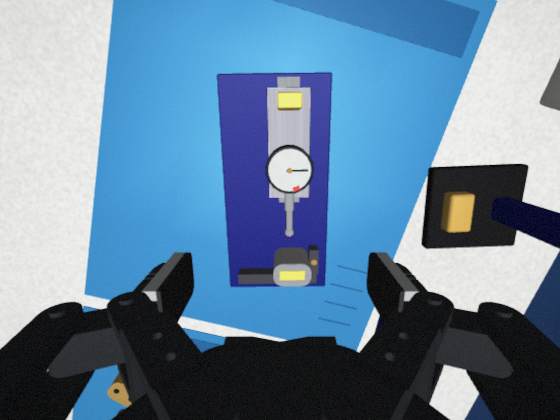

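```bash
cat > seg.py <<'E'
from h import *
def blobs(c,lo,hi,amin=30):
    hsv=cv2.cvtColor(c["color"],cv2.COLOR_BGR2HSV); m=cv2.inRange(hsv,np.array(lo),np.array(hi))
    cs,_=cv2.findContours(m,cv2.RETR_EXTERNAL,cv2.CHAIN_APPROX_NONE)
    return sorted([k[:,0,:] for k in cs if cv2.contourArea(k)>amin],key=lambda k:-cv2.contourArea(k))
def rect(c,k,z):
    P=ray(c,k,z)[:,:2]; (x,y),(w,h),a=cv2.minAreaRect((P*1000).astype(np.float32)); return (round(x,1),round(y,1)),(round(w,1),round(h,1)),round(a,2)
E
python3 - <<'E'
from seg import *
c=load("b_gauge"); g=cv2.cvtColor(c["color"],cv2.COLOR_BGR2HSV)
for p in [(250,130),(310,220),(290,97),(292,276),(296,188),(150,100),(355,190)]: print(p,g[p[1],p[0]])
for k in blobs(c,(112,100,30),(130,255,190),500): print("plate",k.mean(0),rect(c,k,.012))
for k in blobs(c,(22,110,110),(35,255,255)): print("yel",k.mean(0),rect(c,k,.06),rect(c,k,.062))
for n in ("b_gauge",):
  c=load(n)
  for k in blobs(c,(0,120,80),(8,255,255),5)+blobs(c,(172,120,80),(180,255,255),5): print("red",k.mean(0),rect(c,k,.046))
c=load("b_case"); g=cv2.cvtColor(c["color"],cv2.COLOR_BGR2HSV)
for p in [(340,190),(390,185),(245,258),(247,240)]: print(p,g[p[1],p[0]])
for k in blobs(c,(112,100,30),(130,255,190),500): print("blue",k.mean(0),rect(c,k,.014))
for k in blobs(c,(0,150,150),(8,255,255),50)+blobs(c,(172,150,150),(180,255,255),50): print("red",k.mean(0),rect(c,k,.05))
E
```

```text
(250, 130) [118 155 158]
(310, 220) [118 167 145]
(290, 97) [ 30 119 242]
(292, 276) [ 29 132 241]
(296, 188) [  1 165 236]
(150, 100) [102 164 219]
(355, 190) [102 157 227]
plate [276.44375 194.585  ] ((543.2, 95.8), (132.6, 276.6), 15.52)
plate [527.98924731 219.4516129 ] ((878.7, 144.5), (39.9, 120.8), 83.25)
yel [289.2027027  100.22972973] ((531.0, 200.6), (24.3, 15.8), 17.74) ((531.0, 200.4), (24.1, 15.7), 17.74)
yel [292.09836066 274.93442623] ((587.1, 8.5), (29.1, 10.8), 14.84) ((586.7, 9.5), (28.9, 10.7), 14.84)
red [296.29411765 188.52941176] ((564.7, 110.7), (7.4, 4.9), 33.76)
(340, 190) [119 158 158]
(390, 185) [118 186 130]
(245, 258) [179 191 220]
(247, 240) [178 213  78]
blue [523.80327869 110.05854801] ((802.2, -118.0), (122.1, 165.1), 5.82)
blue [352.26141079 199.43153527] ((626.9, -282.7), (82.2, 100.1), 79.48)
red [244.87096774 256.30107527] ((510.0, -377.0), (44.4, 29.3), 0.94)
```

```bash
cat >> seg.py <<'E'
YAW=np.radians(15.5); O=np.array([.5686,.0510])
G=np.array([[np.cos(YAW),-np.sin(YAW)],[np.sin(YAW),np.cos(YAW)]])
def tog(P): return (np.atleast_2d(P)[:,:2]-O)@G*1000
def tow(x,y): return O+G@np.array([x,y])/1000
E
python3 - <<'E'
from seg import *
c=load("b_gauge")
print("tip",tog(ray(c,[[289.5,234]],.022)), "handle",tog([.531,.2005]),"master",tog([.5867,.0095]))
print("mark",tog([.5647,.1107]))
# white face
ks=blobs(c,(0,0,190),(180,40,255),200)
for k in ks: 
    (x,y),r=cv2.minEnclosingCircle(k)
    if 10<r<40: print(x,y,r,tog(ray(c,[[x,y]],.046)),rect(c,k,.046))
im=c["color"][60:295,210:340]; cv2.imwrite("pics/bz.png",cv2.resize(im,None,fx=2.5,fy=2.5,interpolation=cv2.INTER_CUBIC))
E
```

```text
tip [[ 4.75468556 -7.18800188]] handle [[  3.71963218 154.1109157 ]] master [[  6.3513186  -44.82767842]]
mark [[12.19597228 58.57096772]]
288.5 120.19230651855469 38.16545867919922 [[  3.16333411 134.90741772]] ((535.3, 181.1), (45.5, 69.2), 15.57)
453.5 392.0 28.622642517089844 [[ 240.21148794 -243.7165407 ]] ((868.9, -122.1), (64.0, 93.6), 5.72)
289.1329040527344 169.49366760253906 21.139076232910156 [[ 3.72661178 80.72961056]] ((550.6, 129.5), (47.8, 46.9), 35.9)
366.0 329.5 22.94023895263672 [[ 106.61421982 -136.09477494]] ((712.5, -52.5), (12.8, 69.9), 0.17)
```

View pics/bz.png

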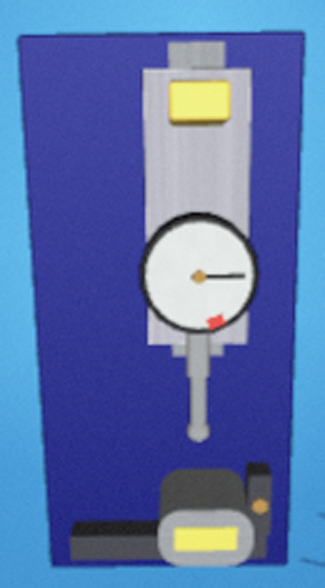

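Run:
```python
from seg import *
w=tow(4,154.1); print(w)
q=down(YAW-np.pi)
for z in (.13,.027): print(np.round(robot.inverse_kinematics([*w,z],q),2))
robot.move_pose([*w,.13],q); print(robot.read_time_s(),robot.read_qpos().round(2))
c=snap("wrist","c1")
robot.line_to([*w,.027]); print(robot.read_time_s(), robot.read_ft_force())
c=snap("wrist","c2")
```

```text
[0.53127309 0.20056441]
[-1.2   0.63  1.08  1.84 -0.64  1.07 -2.74]
[-1.18  0.85  1.08  1.91 -0.91  0.99 -2.54]
5.7167 [-1.2   0.63  1.08  1.84 -0.64  1.07 -2.73]
6.6 [ 0.73369581 -0.57730613  1.16724187]
```

View pics/c2.png

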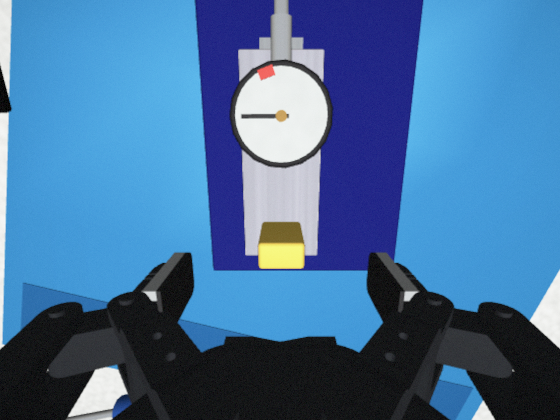

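```bash
cat >> seg.py <<'E'
def dial(c,cy_guess=None):
    """returns pointer angle, mark angle (rad, needle convention) & centre gauge mm. tip distance"""
    hsv=cv2.cvtColor(c["color"],cv2.COLOR_BGR2HSV)
    W=cv2.inRange(hsv,np.array((0,0,170)),np.array((180,60,255)))
    best=None
    # brass hub: find by small orange blob whose ray lies at gauge x~4
    for k in blobs(c,(10,80,80),(22,255,255),4):
        p=tog(ray(c,[k.mean(0)],.046))[0]
        if abs(p[0]-4)<5 and 20<p[1]<110: best=(k.mean(0),p)
    hub,hp=best
    r=[k for k in blobs(c,(0,120,120),(8,255,255),4)+blobs(c,(172,120,120),(180,255,255),4)]
    r=min(r,key=lambda k:np.hypot(*(k.mean(0)-hub))); mp=tog(ray(c,[r.mean(0)],.046))[0]
    # pointer: dark pixels within ring 6..17mm of hub
    H,Wd=c["range_z"].shape; vv,uu=np.mgrid[0:H,0:Wd]; uv=np.c_[uu.ravel(),vv.ravel()]
    sel=np.hypot(*(uv-hub).T)<90; uv=uv[sel]
    P=tog(ray(c,uv,.046))-hp; R=np.hypot(*P.T); val=hsv[...,2].ravel()[sel]
    m=(R>7)&(R<18)&(val<110)
    d=P[m].mean(0) if m.any() else np.array([np.nan]*2)
    ang=lambda v: np.arctan2(-v[1],v[0])
    a,b=ang(d),ang(mp-hp)
    return dict(needle=a,mark=b,hub=hp,n=int(m.sum()),dist=np.hypot(*(21*np.array([np.cos(a)-np.cos(b),np.sin(a)-np.sin(b)]))))
E
python3 - <<'E'
from seg import *
for n in ("c1","c2"): print(dial(load(n)))
c=load("c2"); p=robot.read_position(); print(p,proj(c,p), proj(c,[*tow(4,154.1),.06]))
E
```

```text
{'needle': np.float64(-0.023186924472880538), 'mark': np.float64(1.2319593192578955), 'hub': array([ 3.78392955, 80.0668389 ]), 'n': 19, 'dist': np.float64(24.661645706123945)}
{'needle': np.float64(-0.008747756963725158), 'mark': np.float64(1.2251507343038883), 'hub': array([ 3.62728735, 80.28608007]), 'n': 79, 'dist': np.float64(24.299079724872804)}
[0.5318636  0.2006758  0.02792514] [[279.37086154 234.54449912]] [[280.22641188 255.32811194]]
```

Run:
```python
from seg import *
robot.gripper_close(60); print(robot.read_width(),robot.read_time_s(),robot.read_ft_force().round(1))
p0=robot.read_position(); d=G@np.array([0,-1.])
c=snap("wrist","d0"); print(dial(c))
for s in (.013,.017):
    robot.line_to([*(p0[:2]+d*s),p0[2]],speed=.04); c=snap("wrist","d%d"%(s*1000)); print(s,dial(c),robot.read_ft_force().round(1),robot.read_time_s(),tog(robot.read_position()))
```

```text
-0.0007875873014209716 7.4167 [ 0.1 -0.9 -0.8]
{'needle': np.float64(-0.00843452470158603), 'mark': np.float64(1.2281234442614266), 'hub': array([ 3.67205099, 80.3171768 ]), 'n': 71, 'dist': np.float64(24.344611338284498)}
0.013 {'needle': np.float64(0.003767528346780697), 'mark': np.float64(1.2278221796634936), 'hub': array([ 3.66791405, 80.41546138]), 'n': 60, 'dist': np.float64(24.130174956856553)} [-0.5  0.3 -0.1] 7.9917 [[  4.0119187  141.05986744]]
0.017 {'needle': np.float64(-0.005610156308961183), 'mark': np.float64(1.2279112288350258), 'hub': array([ 3.665028  , 80.55933112]), 'n': 63, 'dist': np.float64(24.292619995845566)} [-0.7  0.6 -0. ] 8.2917 [[  4.01430843 136.97781142]]
```

View pics/d17.png

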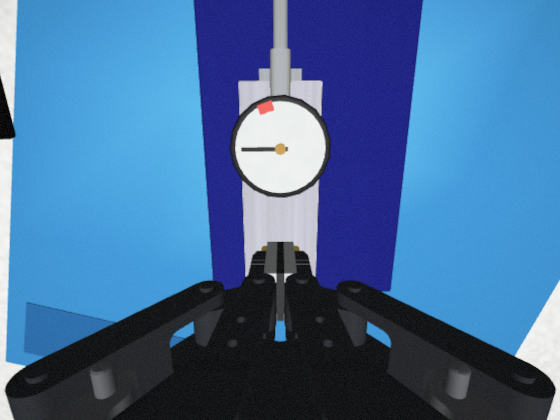

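Run:
```python
from seg import *
a=load("d0")["color"][200:340,180:380];b=load("d17")["color"][200:340,180:380]
cv2.imwrite("pics/dz.png",cv2.resize(np.hstack([a,b]),None,fx=2,fy=2,interpolation=cv2.INTER_CUBIC))
s=snap("side","s1")
print(robot.read_width(),robot.read_position())
cv2.imwrite("pics/s1z.png",cv2.resize(s["color"][150:280,220:360],None,fx=4,fy=4))
```

```text
0.0043595752145126655 [0.53580444 0.18420664 0.02696718]
```

View pics/dz.png

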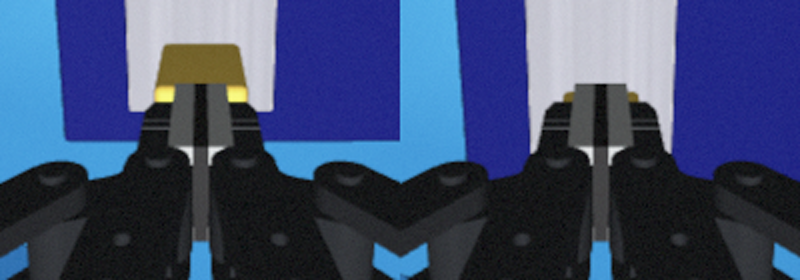

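View pics/s1z.png

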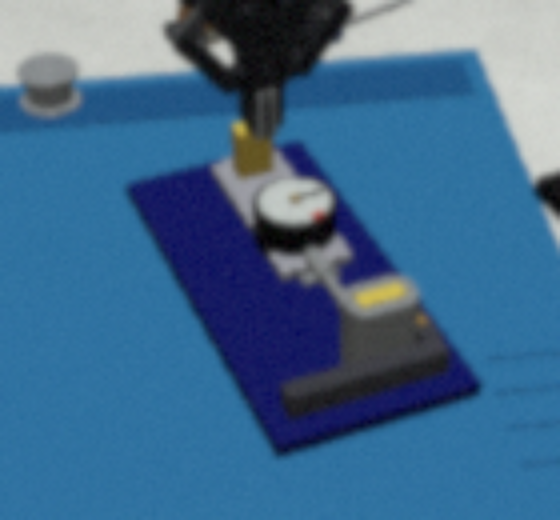

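Run:
```python
from seg import *
def pts(n,us,vs):
    c=load(n)
    for u in us:
        for v in vs:
            z=c["range_z"][v,u]; p=(np.linalg.inv(c["camera_matrix"])@[u,v,1])*z; X=c["R"].T@(p-c["t"]); print(n,u,v,round(float(z),3),tog(X).round(1),X[2].round(4))
pts("d0",[275,285],[246,252,260,268])
pts("d17",[275,285],[246,252,260])
pts("c2",[280],[240,256,262]); pts("c2",[185,380],[260,275,290])
pts("c1",[280],range(230,300,12))
c=load("c2");print(-c["R"].T@c["t"])
```

```text
d0 275 246 0.142 [[  6.1 142.5]] 0.0741
d0 275 252 0.136 [[  6.  142.9]] 0.0805
d0 275 260 0.128 [[  5.8 142.8]] 0.0892
d0 275 268 0.121 [[  5.7 142.9]] 0.0965
d0 285 246 0.143 [[  1.2 142.7]] 0.0736
d0 285 252 0.135 [[  1.3 142.2]] 0.082
d0 285 260 0.128 [[  1.4 142.8]] 0.089
d0 285 268 0.122 [[  1.5 143.3]] 0.0957
d17 275 246 0.143 [[  6.1 125.6]] 0.0733
d17 275 252 0.135 [[  6.  125.2]] 0.0813
d17 275 260 0.128 [[  5.8 125.5]] 0.0893
d17 285 246 0.142 [[  1.2 125.2]] 0.0743
d17 285 252 0.136 [[  1.3 125.6]] 0.0806
d17 285 260 0.128 [[  1.4 125.8]] 0.0887
c2 280 240 0.164 [[  4.1 147.4]] 0.0542
c2 280 256 0.162 [[  4.1 155.4]] 0.0579
c2 280 262 0.163 [[  4.1 158.9]] 0.0583
c2 185 260 0.133 [[ 47.4 144.8]] 0.0854
c2 185 275 0.132 [[ 47.  150.7]] 0.0885
c2 185 290 0.131 [[ 46.9 157.2]] 0.0903
c2 380 260 0.128 [[-39.7 142.5]] 0.0901
c2 380 275 0.124 [[-38.5 147.1]] 0.095
c2 380 290 0.123 [[-38.3 152.8]] 0.0974
c1 280 230 0.328 [[  3.6 197.7]] -0.0006
c1 280 242 0.331 [[  3.6 211.8]] 0.0004
c1 280 254 0.336 [[  3.6 227.2]] -0.0009
c1 280 266 0.339 [[  3.6 241.8]] 0.0003
c1 280 278 0.344 [[  3.6 257.7]] -0.0005
c1 280 290 0.349 [[  3.6 274.1]] -0.0012
[0.54913638 0.13543073 0.20717672]
```

Run:
```python
from seg import *
def pt(c,u,v):
    z=c["range_z"][v,u]; p=(np.linalg.inv(c["camera_matrix"])@[u,v,1])*z; X=c["R"].T@(p-c["t"]); return tog(X)[0].round(1),X[2].round(4)
c=load("d0")
for v in range(237,247): print(v,*pt(c,274,v),*pt(c,286,v))
print("plate",pt(c,230,150),pt(c,330,200),"carr",pt(c,260,190))
c=load("c2")
for u in (188,190,192): 
  for v in (256,262,290,298): print(u,v,*pt(c,u,v))
```

```text
237 [  7.1 147.3] 0.0495 [  0.2 147.2] 0.05
238 [  7.1 147.8] 0.05 [  0.2 147.6] 0.0505
239 [  7.  147.1] 0.0532 [  0.3 147.8] 0.0513
240 [  7. 147.] 0.055 [  0.3 147.6] 0.0533
241 [  7.  147.5] 0.0551 [  0.3 147.2] 0.0559
242 [  6.7 142.8] 0.0683 [  0.6 142.6] 0.0687
243 [  6.7 142.7] 0.0699 [  0.6 142.9] 0.0694
244 [  6.6 142.4] 0.0719 [  0.7 142.3] 0.0721
245 [  6.6 142.8] 0.0721 [ 3.5 86.8] 0.2064
246 [  6.6 143.2] 0.0724 [  0.7 142.6] 0.0739
plate (array([ 36.8, 101. ]), np.float64(0.0105)) (array([-30.9, 135.1]), np.float64(0.0105)) carr (array([ 16.7, 125.8]), np.float64(0.0211))
188 256 [ 46.9 144.1] 0.0826
188 262 [ 47. 147.] 0.0829
188 290 [ 46.8 159.2] 0.087
188 298 [ 46.8 162.9] 0.0877
190 256 [ 46.6 145. ] 0.0805
190 262 [ 47.3 148.8] 0.0793
190 290 [ 47.1 161.3] 0.0835
190 298 [ 77.1 219.5] -0.0007
192 256 [ 72.1 182. ] 0.0005
192 262 [ 72.9 187.6] -0.0006
192 290 [ 46.8 162.5] 0.0815
192 298 [ 75.2 219. ] 0.0
```

```bash
cat >> seg.py <<'E'
DZ=-.041   # reported TCP z = true tip z + DZ (measured)
E
python3 - <<'E'
from seg import *
robot.open_jaws()
w=tow(4,154.1); 
robot.line_to([*w,.027],speed=.1)
robot.line_to([*w,.045+DZ],speed=.06); print(robot.read_ft_force().round(1),robot.read_position())
robot.line_to([*w,.031+DZ],speed=.04); print(robot.read_ft_force().round(1),robot.read_position())
snap("wrist","e0")
robot.gripper_close(60); print(robot.read_width(),robot.read_time_s(),robot.read_ft_force().round(1))
c=snap("wrist","e1"); print(dial(c))
E
```

```text
[-0.5 -0.5  0.3] [0.53128464 0.20021954 0.00380676]
[-0.4 -0.7  0.2] [ 0.53124657  0.20043864 -0.01010996]
0.29220695215936204 11.1 [-1.6  0.1  6.1]
{'needle': np.float64(-0.018972606135320577), 'mark': np.float64(1.2245053077200292), 'hub': array([ 3.60841477, 80.31985876]), 'n': 123, 'dist': np.float64(24.462882397292905)}
```

View pics/e1.png

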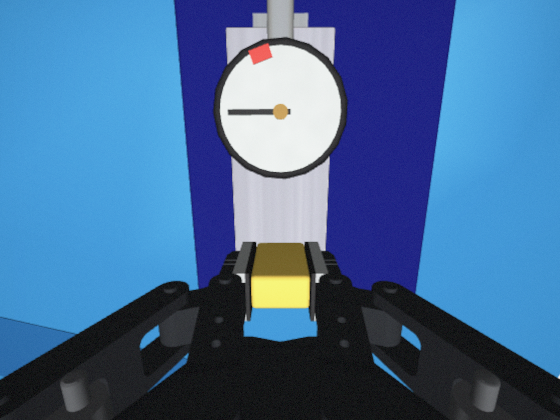

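Handle is gripped now (yellow top between pads at rows 245–305; dial centre (280,112)). Slide the carriage.

Run:
```python
from seg import *
p0=robot.read_position(); d=G@np.array([0,-1.])
for s in (.015,.018,.0205):
    robot.line_to([*(p0[:2]+d*s),p0[2]],speed=.04); c=snap("wrist","f%d"%(s*10000)); D=dial(c); print(s,D,robot.read_ft_force().round(1),robot.read_time_s(),tog(robot.read_position()))
    if D['needle']>.9: break
```

```text
0.015 {'needle': np.float64(-0.021359194895801268), 'mark': np.float64(1.2267976726526493), 'hub': array([ 3.64798568, 66.39142754]), 'n': 123, 'dist': np.float64(24.542686071456618)} [-2.9  5.4  3.8] 11.725 [[  4.01049645 140.28336561]]
0.018 {'needle': np.float64(-0.02139680934388869), 'mark': np.float64(1.2252368408725494), 'hub': array([ 3.63228627, 63.72612911]), 'n': 124, 'dist': np.float64(24.51672098447229)} [-4.6  6.4  4.5] 12.025 [[  4.00281892 137.56849261]]
0.0205 {'needle': np.float64(-0.020225629219424262), 'mark': np.float64(1.2248830898885663), 'hub': array([ 3.6437131 , 61.35967097]), 'n': 120, 'dist': np.float64(24.490712439218274)} [-4.5  6.5  4.6] 12.325 [[  3.99943517 135.27117764]]
```

Run:
```python
from seg import *
d=G@np.array([0,-1.])
p0=robot.read_position()
for i in range(1,8):
    robot.line_to([*(p0[:2]+d*.0015*i),p0[2]],speed=.04); c=snap("wrist","g%d"%i); D=dial(c); print(i,D['needle'].round(3),D['mark'].round(3),D['hub'],D['dist'].round(1),robot.read_ft_force().round(1),robot.read_time_s())
    if D['needle']>.25: break
```

```text
1 -0.022 1.225 [ 3.64412575 61.36110372] 24.5 [-2.9  7.5  3.8] 12.625
2 -0.015 1.224 [ 3.59709379 60.18644844] 24.4 [-4.5  8.4  4.8] 12.925
3 0.118 1.22 [ 3.58394093 59.09505811] 22.0 [-4.8  9.7  5.1] 13.225
4 0.591 1.22 [ 3.57166234 57.85571322] 13.0 [-6.5 12.1  5.6] 13.525
```

Run:
```python
from seg import *
import glob,os
f=sorted(glob.glob("pics/g[0-9].png"))[-1]; print(f); os.system(f"cp {f} pics/glast.png")
```

```text
pics/g4.png
```

View pics/glast.png

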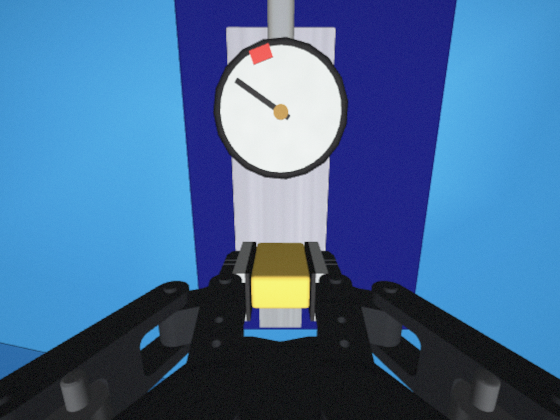

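Run:
```python
from seg import *
d=G@np.array([0,-1.])
for i in range(6):
    p0=robot.read_position(); 
    D=dial(snap("wrist","h%d"%i)); e=(D['mark']-D['needle'])/.4; print(i,D['needle'].round(3),D['mark'].round(3),e,robot.read_ft_force().round(1))
    if abs(e)<.2: break
    s=(e+ (.0))/1000
    robot.line_to([*(p0[:2]+d*(s+.0006*(i+1)*np.sign(s))),p0[2]],speed=.04)
```

```text
0 0.591 1.222 1.5778979959584298 [-6.  12.5  5.2]
1 0.593 1.22 1.5664025226390037 [-5.2 10.   5.4]
2 0.692 1.22 1.3200301747747352 [-5.7 12.5  5.2]
3 0.851 1.221 0.9250586358474868 [-6.7 12.5  6.4]
4 1.057 1.224 0.41735762288393374 [-6.6 13.7  6.2]
5 1.285 1.226 -0.14772358826898202 [-6.2 13.7  7.7]
```

Within 0.06 rad. Release and check.

Run:
```python
from seg import *
robot.open_jaws(); print(robot.read_time_s(),robot.read_ft_force().round(1))
D=dial(snap("wrist","i0")); print(D)
robot.hold(.35)
p=robot.read_position()
robot.line_to([p[0],p[1],.075],speed=.15)
D=dial(snap("wrist","i1")); print(D,robot.read_time_s())
q=down(YAW-np.pi); w=tow(6,-45)
for Q in (down(YAW-np.pi),down(YAW)):
  r=robot.inverse_kinematics([*w,.1],Q); print(None if r is None else np.round(r,2)); r=robot.inverse_kinematics([*w,-.01],Q);print(None if r is None else np.round(r,2))
print(robot.read_qpos().round(2))
```

```text
15.6917 [-0.4  0.3 -0.1]
{'needle': np.float64(1.2811752915471892), 'mark': np.float64(1.2289098019180649), 'hub': array([ 3.60819114, 56.0985516 ]), 'n': 125, 'dist': np.float64(1.0974503603943422)}
{'needle': np.float64(1.2817387163049518), 'mark': np.float64(1.2249122528681122), 'hub': array([ 3.70026439, 55.99230006]), 'n': 35, 'dist': np.float64(1.193195170306839)} 16.8583
[-0.79  0.68  1.01  1.82 -0.67  1.03 -2.38]
[-0.69  0.81  0.86  1.87 -0.82  0.86 -2.28]
[-0.29  0.47  0.28  1.8  -0.16  0.9   0.34]
[-0.2   0.62  0.17  1.85 -0.16  0.69  0.33]
[-1.1   0.69  1.01  1.89 -0.71  0.97 -2.64]
```

View pics/i1.png

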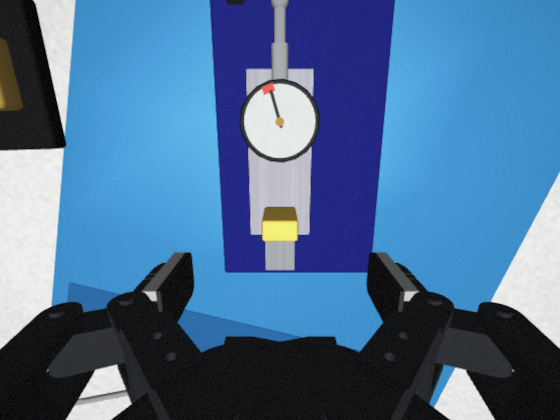

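Run:
```python
from seg import *
q=down(YAW); w=tow(5.5,-45)
robot.move_pose([*w,.10],q); print(robot.read_time_s(),robot.read_position(),tog(robot.read_position()))
c=snap("wrist","j0"); print(dial(c))
for k in blobs(c,(22,110,110),(35,255,255)): print("yel",k.mean(0),tog(ray(c,[k.mean(0)],.062)),rect(c,k,.062))
robot.line_to([*w,.034+DZ],speed=.1); print(robot.read_time_s(),robot.read_ft_force().round(1))
snap("wrist","j1")
```

```text
19.4833 [0.5858593  0.00925821 0.09986719] [[  5.47657732 -44.83601054]]
{'needle': np.float64(1.2834600170407693), 'mark': np.float64(1.2241974720086681), 'hub': array([ 3.70319543, 56.22317239]), 'n': 27, 'dist': np.float64(1.244331337314576)}
yel [281.  215.5] [[  6.05220818 -44.95006149]] ((586.5, 9.3), (28.3, 10.6), 15.44)
20.75 [0.7 0.7 0.4]
```

View pics/j1.png

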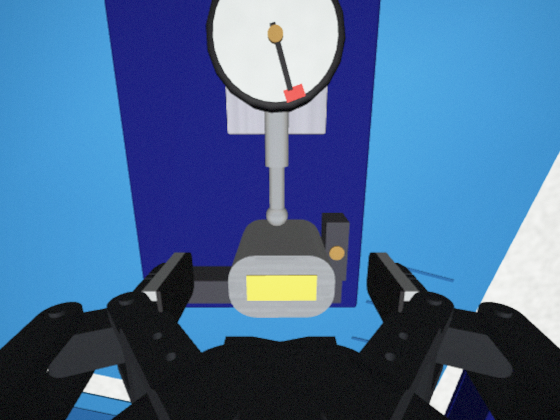

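Run:
```python
from seg import *
robot.gripper_close(25); print(robot.read_width(),robot.read_time_s(),robot.read_ft_force().round(1))
robot.gripper_close(50); print(robot.read_width(),robot.read_time_s(),robot.read_ft_force().round(1))
p=robot.read_position(); print(p)
robot.line_to([p[0],p[1],p[2]+.08],speed=.1); print(robot.read_time_s(),robot.read_ft_force().round(1),robot.read_width())
c=snap("wrist","k0")
```

```text
0.5327142002862192 21.2417 [-0.5  1.2  5.5]
0.5305426427345541 21.4583 [-0.9  0.1  8. ]
[ 0.58627775  0.00914801 -0.00649202]
22.4167 [-0.7 -0.1 -3.6] 0.5320687283569264
```

View pics/k0.png

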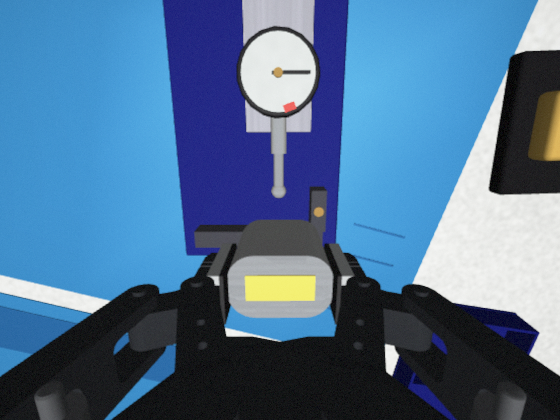

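Run:
```python
from seg import *
q=down(np.radians(-10.5)); w=[.6269,-.2827]
robot.move_pose([*w,.07],q); print(robot.read_time_s(),robot.read_ft_force().round(1),robot.read_qpos().round(2))
snap("wrist","l0")
robot.line_to([*w,-.008],speed=.1); print(robot.read_ft_force().round(1))
for z in (-.0105,-.012,-.0135,-.0145):
    robot.line_to([*w,z],speed=.03); f=robot.read_ft_force(); print(z,f.round(1))
    if f[2]>3: break
snap("wrist","l1");print(robot.read_time_s())
```

```text
23.6 [ 0.6 -0.1 -3.2] [ 0.1   0.69  0.41  1.55 -0.31  0.97  0.42]
[-0.2  0.9 -2.3]
-0.0105 [ 0.4 -0.9 -1.9]
-0.012 [-0.4 -0.1 -3. ]
-0.0135 [ 1.  -0.5 -0.9]
-0.0145 [-4.6  3.1 13. ]
25.6333
```

View pics/l1.png

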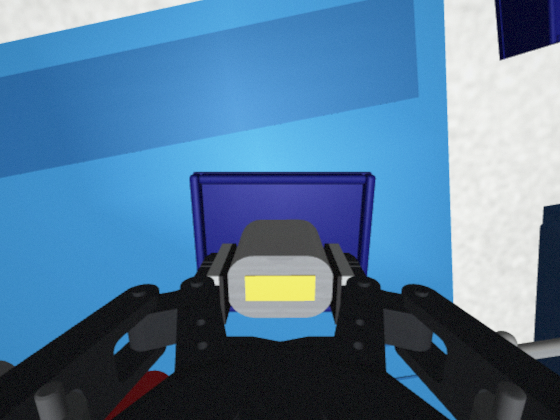

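Run:
```python
from seg import *
robot.open_jaws()
p=robot.read_position(); robot.line_to([p[0],p[1],.09],speed=.15); print(robot.read_time_s())
snap("wrist","m0")
robot.move_pose([.51,-.377,.09],down(np.radians(1))); print(robot.read_time_s())
c=snap("wrist","m1")
for k in blobs(c,(0,150,150),(8,255,255),50)+blobs(c,(172,150,150),(180,255,255),50): print("red",k.mean(0),rect(c,k,.05))
```

```text
26.9667
27.6667
red [279.89542484 214.22875817] ((509.7, -377.0), (44.2, 28.7), 0.91)
```

View pics/m0.png

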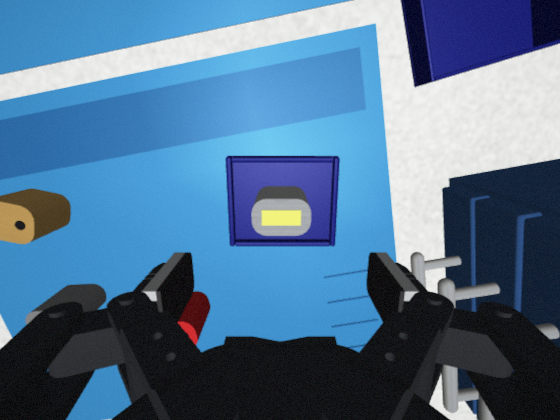

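View pics/m1.png

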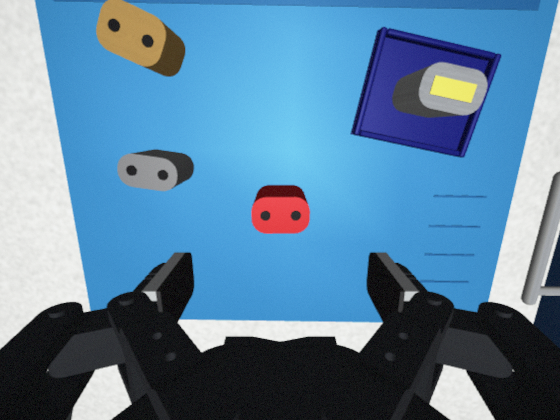

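Run:
```python
from seg import *
robot.line_to([.5097,-.377,-.018],speed=.13); print(robot.read_ft_force().round(1))
robot.gripper_close(70); print(robot.read_width(),robot.read_ft_force().round(1),robot.read_position())
p=robot.read_position(); robot.line_to([p[0],p[1],.07],speed=.13); print(robot.read_time_s(),robot.read_ft_force().round(1),robot.read_width())
# staging: 
q=down(YAW); w=tow(-75,-44.2); print(robot.inverse_kinematics([*w,.0],q))
robot.move_pose([*w,.05],q); print(robot.read_time_s(),robot.read_qpos().round(2))
c=snap("wrist","n0")
for k in blobs(c,(0,150,150),(8,255,255),150)+blobs(c,(172,150,150),(180,255,255),150): print("red",k.mean(0),rect(c,k,robot.read_position()[2]+.0685))
print(dial(c))
```

```text
[-0.1  0.5  0.3]
0.5255551432886486 [-1.7  1.6  7.9] [ 0.51010909 -0.37724083 -0.01721971]
29.9833 [ 0.4 -0.6 -2.2] 0.5251503681186603
[-0.26664622  0.5098967   0.27873393  2.04461261 -0.23434162  0.61668999
  0.4409971 ]
31.35 [-0.29  0.42  0.3   2.03 -0.19  0.72  0.4 ]
red [279.65480427 285.22775801] ((507.8, -11.9), (43.8, 28.8), 15.33)
{'needle': np.float64(-0.023234466443595555), 'mark': np.float64(1.2465159138589539), 'hub': array([ 4.43114764, 56.21495854]), 'n': 75, 'dist': np.float64(24.90923521209115)}
```

View pics/n0.png

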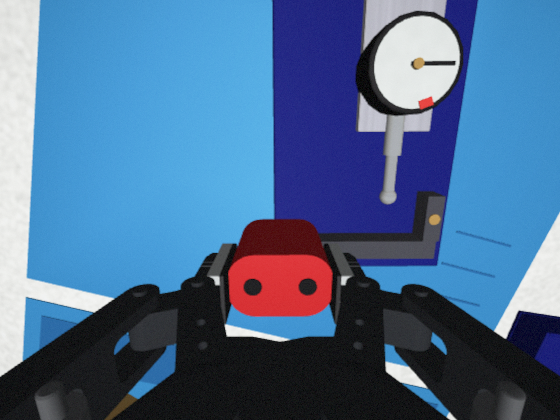

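Run:
```python
from seg import *
gf=lambda: np.r_[G.T@robot.read_ft_force()[:2],robot.read_ft_force()[2]].round(1)
robot.line_to([*tow(-75,-43.8),.02],speed=.1); f0=gf(); print("free",f0)
robot.line_to([*tow(-75,-43.8),-.0042],speed=.06); print(gf(),robot.read_position())
for x in (-45,-30,-22,-12,-2,3):
    robot.line_to([*tow(x,-43.8),-.0042],speed=.06); print(x,gf(),tog(robot.read_position()),robot.read_time_s())
c=snap("wrist","o0"); print(dial(c))
for k in blobs(c,(0,150,150),(8,255,255),150)+blobs(c,(172,150,150),(180,255,255),150): print("red",k.mean(0),tog(ray(c,[k.mean(0)],.062)),rect(c,k,.062))
```

```text
free [-0.8 -0.4 -1.9]
[-0.1  0.9 -1.8] [ 0.50779187 -0.01129817 -0.00473058]
-45 [-0.4  0.6 -1.1] [[-45.24315256 -43.8074763 ]] 33.05
-30 [-0.4 -0.5 -1. ] [[-29.81849091 -43.77208649]] 33.45
-22 [-0.4 -0.4 -2.2] [[-21.66270162 -43.7479473 ]] 33.7333
-12 [-1.4 -4.4 -1.7] [[-11.48402779 -44.41469156]] 34.05
-2 [ 1.9 -4.3 -1.6] [[ -1.50121648 -44.26119891]] 34.3667
3 [ 2.  -5.5 -1.8] [[  3.51180915 -44.19878766]] 34.6167
{'needle': np.float64(1.4875356637700696), 'mark': np.float64(1.2273544214112462), 'hub': array([ 3.65704622, 56.5794566 ]), 'n': 122, 'dist': np.float64(5.448407941013074)}
red [299.0877193  96.       ] [[10.13688132 33.44664568]] ((569.6, 86.0), (6.4, 4.1), 35.08)
red [280.54255319 284.74822695] [[  3.37037976 -43.82792082]] ((583.5, 9.0), (44.9, 29.4), 15.41)
```

View pics/o0.png

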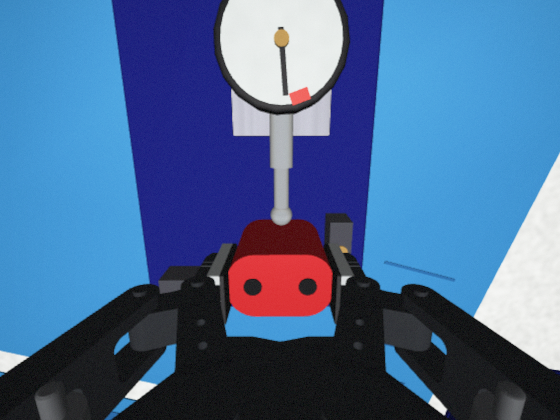

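Run:
```python
from seg import *
gf=lambda: np.mean([np.r_[G.T@f[:2],f[2]] for f in [robot.read_ft_force() for _ in range(1)]],axis=0).round(1)
x=4.0
while x<9.5:
    robot.line_to([*tow(x,-43.8),-.0045],speed=.03); f=gf(); print(round(x,2),f,tog(robot.read_position())[0].round(2),round(robot.read_time_s(),2))
    if f[0]<-6.5: break
    x+= .5 if f[0]>-1 else .25
robot.hold(.3); print(gf())
```

```text
4.0 [ 0.3 -4.2 -1.5] [  4.2  -44.04] 34.92
4.5 [-0.1 -4.6 -2.1] [  4.46 -43.93] 35.17
5.0 [-0.4 -4.1 -2. ] [  4.91 -43.89] 35.42
5.5 [-0.  -4.9 -2.2] [  5.41 -43.87] 35.67
6.0 [-0.2 -4.8 -2.7] [  5.87 -43.87] 35.92
6.5 [-0.7 -4.9 -3.1] [  6.39 -43.85] 36.17
7.0 [-0.1 -3.8 -2.4] [  6.86 -43.87] 36.42
7.5 [-1.7 -5.2 -0.9] [  7.15 -43.88] 36.67
7.75 [-3.9 -4.   0.3] [  7.16 -43.86] 36.92
8.0 [-5.5 -4.1  1.7] [  7.15 -43.88] 37.17
8.25 [-7.2 -4.8  3. ] [  7.17 -43.85] 37.42
[-5.8 -4.6  3.1]
```

Run:
```python
from seg import *
def gf():
    f=robot.read_ft_force(); return np.r_[G.T@f[:2],f[2]].round(1)
for x in (8.5,8.7):
    robot.line_to([*tow(x,-43.8),-.0045],speed=.03); print(x,gf())
    if gf()[0]<-9.5: break
for i in range(4): robot.hold(.15); print(gf())
robot.line_to([*tow(7.6,-43.9),-.0045],speed=.03); print("relax",gf())
robot.open_jaws(); print(gf(),robot.read_time_s())
c=snap("wrist","p0"); print(dial(c))
for k in blobs(c,(0,150,150),(8,255,255),150)+blobs(c,(172,150,150),(180,255,255),150): print("red",k.mean(0),tog(ray(c,[k.mean(0)],.062)),rect(c,k,.062))
```

```text
8.5 [-7.9 -4.8  3.7]
8.7 [-9.4 -4.1  5.5]
[-9.6 -4.1  5.7]
[-9.4 -3.9  5.3]
[-9.9 -4.4  5. ]
[-8.8 -4.5  5.8]
relax [-2.3 -4.3  0.2]
[ 0.2  0.3 -0.6] 39.55
{'needle': np.float64(1.2899304338610214), 'mark': np.float64(1.2269294083398092), 'hub': array([ 3.61830892, 56.58786277]), 'n': 122, 'dist': np.float64(1.3228027449911623)}
red [280.32746479 287.48591549] [[  7.48337462 -44.45687616]] ((587.1, 9.8), (45.9, 29.4), 15.45)
```

View pics/p0.png

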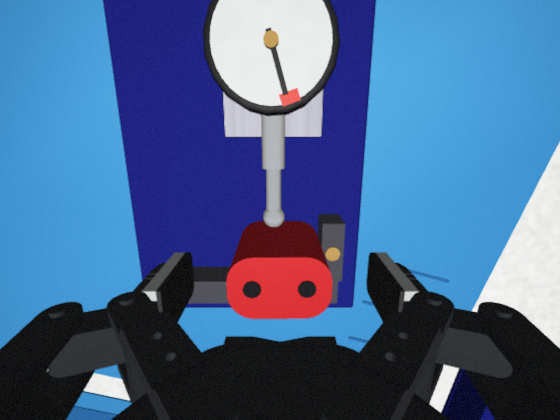

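Run:
```python
from seg import *
def gf():
    f=robot.read_ft_force(); return np.r_[G.T@f[:2],f[2]].round(1)
p=robot.read_position(); g=tog(p)[0]; print(g,p[2])
robot.line_to([*tow(7.2,-44.4),-.0040],speed=.03)
robot.gripper_close(45); print("grip",robot.read_width(),gf(),robot.read_position()[2])
g=tog(robot.read_position())[0]; print(g)
z=-.0032
x=7.5
while x<9.6:
    robot.line_to([*tow(x,-44.4),z],speed=.03); f=gf(); print(round(x,2),z,f)
    if f[0]<-11: break
    if f[2]>0: z=round(z+.0003,5)
    x+=.3 if f[0]>-8 else .2
for i in range(3): robot.hold(.12); print(gf())
robot.line_to([*tow(7.5,-44.4),z],speed=.03); print("relax",gf(),robot.read_time_s())
robot.open_jaws(); print(gf())
c=snap("wrist","q0"); print(dial(c))
for k in blobs(c,(0,150,150),(8,255,255),150)+blobs(c,(172,150,150),(180,255,255),150): print("red",k.mean(0),tog(ray(c,[k.mean(0)],.062)),rect(c,k,.062))
```

```text
[  7.66906527 -43.77738751] -0.004476509925259553
grip 0.5302515411080728 [ 0.1  0.7 -0.4] -0.004014187478001897
[  7.22038452 -44.4101119 ]
7.5 -0.0032 [-1.4 -1.6 -1.8]
7.8 -0.0032 [-4.8  0.1 -0.7]
8.1 -0.0032 [-7.2 -0.5  1.6]
8.4 -0.0029 [-7.8 -0.3 -0.6]
8.7 -0.0029 [-10.2  -1.4   0.5]
8.9 -0.0026 [-7.9 -0.2 -3.4]
9.2 -0.0026 [-10.4  -0.1  -1.4]
9.4 -0.0026 [-12.4   0.    2. ]
[-11.4  -1.4   0.7]
[-13.    0.5   0.8]
[-11.8  -0.5   1.2]
relax [-4.1 -0.1 -4.3] 42.9
[ 0.2 -0.1  0.2]
{'needle': np.float64(1.285221529690142), 'mark': np.float64(1.226344526489183), 'hub': array([ 3.57803796, 56.66142535]), 'n': 118, 'dist': np.float64(1.2362384898905676)}
red [289.7962963   95.81481481] [[10.99138131 33.44569536]] ((570.2, 86.1), (6.3, 4.0), 35.3)
red [278.57142857 285.52142857] [[  6.7191471  -45.34468814]] ((587.4, 9.0), (46.4, 29.8), 15.41)
```

Pressed with ~12 N and released; now withdraw and do the final checks.

Run:
```python
from seg import *
p=robot.read_position(); robot.line_to([p[0],p[1],.10],speed=.15)
c=snap("wrist","r0"); print(dial(c),robot.read_ft_force().round(1),robot.read_time_s())
for k in blobs(c,(0,150,150),(8,255,255),80)+blobs(c,(172,150,150),(180,255,255),80): print("red",k.mean(0),tog(ray(c,[k.mean(0)],.062)),rect(c,k,.062))
H=c["range_z"]; u,v=[int(t) for t in k.mean(0)]; z=H[v-3:v+4,u-3:u+4].mean(); X=c["R"].T@(np.linalg.inv(c["camera_matrix"])@[u,v,1]*z-c["t"]); print("top z",X[2])
t=snap("top","r1"); snap("side","r2")
```

```text
{'needle': np.float64(1.2891284794351991), 'mark': np.float64(1.2219784419729338), 'hub': array([ 3.81684124, 56.11985803]), 'n': 24, 'dist': np.float64(1.4098858620679389)} [-0.   0.4 -0.3] 44.3167
red [280.01923077 217.01282051] [[  6.96634345 -45.3752859 ]] ((587.5, 8.9), (45.5, 29.4), 15.48)
top z 0.06776710390460344
```

View pics/r0.png

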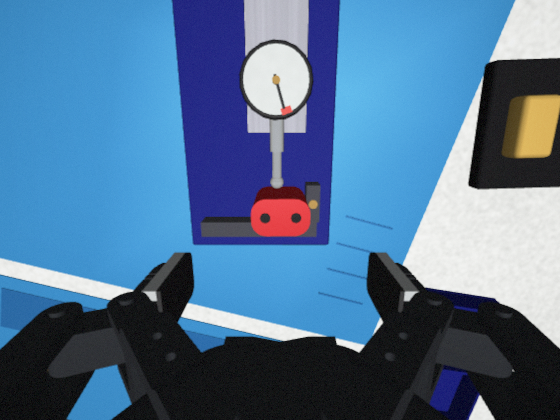

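View pics/r2.png

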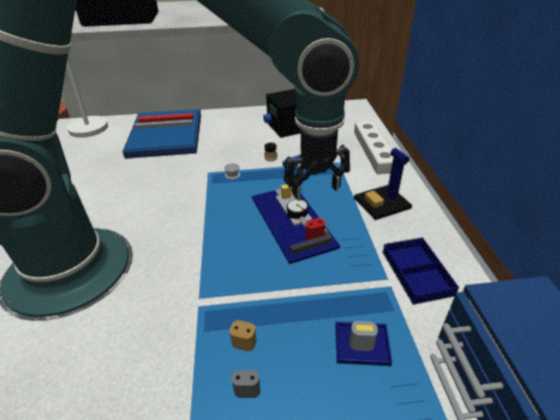

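Run:
```python
from seg import *
def top(n,col):
    c=load(n); K=[]
    for lo,hi in col: K+=blobs(c,lo,hi,80)
    H=c["range_z"]
    for k in K:
        m=np.zeros(H.shape,np.uint8); cv2.drawContours(m,[k.astype(np.int32)],-1,1,-1); m=cv2.erode(m,np.ones((5,5)))
        v,u=np.nonzero(m)
        if len(u)==0: continue
        z=H[v,u]; X=((np.c_[u,v,np.ones(len(u))]@np.linalg.inv(c["camera_matrix"]).T)*z[:,None]-c["t"])@c["R"]
        if len(u)>10: print(n,tog(X.mean(0))[0].round(1),"z med",np.median(X[:,2]).round(4),"p10/90",np.percentile(X[:,2],[10,90]).round(4),len(u))
red=[((0,150,150),(8,255,255)),((172,150,150),(180,255,255))]; yel=[((22,110,110),(35,255,255))]
top("r0",red);top("q0",red);top("p0",red);top("o0",red);top("m1",red);top("j0",yel);top("j1",yel);top("m1",yel)
```

```text
r0 [  7.  -44.9] z med 0.0634 p10/90 [0.0625 0.0643] 1621
q0 [11.8 35.1] z med 0.0464 p10/90 [0.0456 0.0471] 55
q0 [  7.  -44.1] z med 0.0633 p10/90 [0.0626 0.0641] 5050
p0 [12.2 34.9] z med 0.0464 p10/90 [0.0457 0.0469] 44
p0 [  6.8 -44. ] z med 0.062 p10/90 [0.0613 0.0628] 5077
o0 [11.7 35. ] z med 0.0466 p10/90 [0.0456 0.0473] 75
o0 [  3.  -43.6] z med 0.0621 p10/90 [0.0614 0.0629] 5043
m1 [-170.9 -396.6] z med 0.049 p10/90 [0.0481 0.0498] 1497
j0 [  6.  -44.3] z med 0.0616 p10/90 [0.0608 0.0624] 330
j1 [  6.1 -44.6] z med 0.0615 p10/90 [0.0608 0.0622] 1331
m1 [ -33.4 -337.7] z med 0.0546 p10/90 [0.0537 0.0555] 522
```

Run:
```python
from seg import *
robot.gripper_close(20)
w=tow(7,-45)
robot.line_to([*w,.030],speed=.12); print(robot.read_ft_force().round(1))
z=.0265
while z>.0165:
    robot.line_to([*w,z],speed=.03); f=robot.read_ft_force()[2]; print(round(z,4),f.round(1),robot.read_position()[2].round(4))
    if f>6: break
    z-=.001 if f<1.2 else .0004
print(robot.read_time_s())
robot.line_to([*w,.10],speed=.12)
robot.open_jaws()
c=snap("wrist","t0"); print(dial(c),robot.read_ft_force().round(1),robot.read_time_s())
k=max(blobs(c,(172,150,150),(180,255,255),80)+blobs(c,(0,150,150),(8,255,255),80),key=len); print("red",tog(ray(c,[k.mean(0)],.062)),rect(c,k,.062))
H=c["range_z"]; m=np.zeros(H.shape,np.uint8); cv2.drawContours(m,[k.astype(np.int32)],-1,1,-1); v,u=np.nonzero(cv2.erode(m,np.ones((5,5))))
X=((np.c_[u,v,np.ones(len(u))]@np.linalg.inv(c["camera_matrix"]).T)*H[v,u][:,None]-c["t"])@c["R"]; print(np.median(X[:,2]))
A=np.linalg.lstsq(np.c_[X[:,:2]-X[:,:2].mean(0),np.ones(len(X))],X[:,2],rcond=None)[0]; print("tilt",A)
```

```text
[0.1 0.1 0.7]
0.0265 1.0 0.0268
0.0255 1.2 0.0256
0.0245 0.0 0.0244
0.0235 12.0 0.024
46.9333
{'needle': np.float64(1.2893199805694047), 'mark': np.float64(1.2216962938151608), 'hub': array([ 3.79758793, 56.34497696]), 'n': 25, 'dist': np.float64(1.4198268517650467)} [-0.4  1.2  0.1] 48.5583
red [[  7.07070741 -44.50956408]] ((587.2, 9.4), (45.5, 29.4), 15.45)
0.06104929819341438
tilt [-0.24528114  0.85642846  0.06202391]
```

View pics/t0.png

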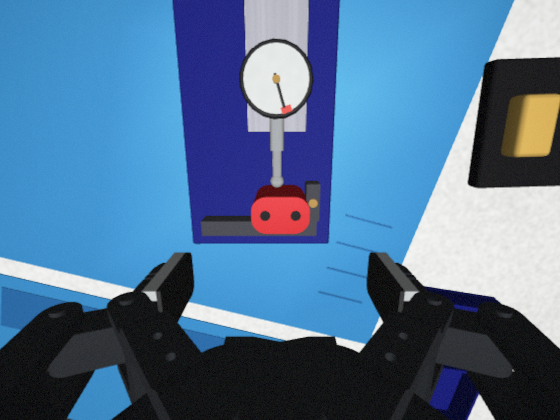

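Run:
```python
from seg import *
c=load("t0")
k=max(blobs(c,(172,150,150),(180,255,255),80)+blobs(c,(0,150,150),(8,255,255),80),key=len)
H=c["range_z"]; m=np.zeros(H.shape,np.uint8); cv2.drawContours(m,[k.astype(np.int32)],-1,1,-1); v,u=np.nonzero(cv2.erode(m,np.ones((7,7))))
X=((np.c_[u,v,np.ones(len(u))]@np.linalg.inv(c["camera_matrix"]).T)*H[v,u][:,None]-c["t"])@c["R"]; X=X[abs(X[:,2]-.061)<.004]
print("tilt",np.linalg.lstsq(np.c_[X[:,:2]-X[:,:2].mean(0),np.ones(len(X))],X[:,2],rcond=None)[0])
robot.hand_in(); print(robot.read_time_s())
```

```text
tilt [ 0.00093991 -0.00537731  0.06106464]
the job is handed in; nothing more can be done
the job is handed in; nothing more can be done
```

The job is handed in at about 48.6 s, with all steps done in order. I have no verdict, only my own checks.

**What I did**
- **Carriage:** I slid it by the yellow handle until the pointer stood on zero, then let go.
- **Master:** I lifted it out and set it upright near the middle of its case.
- **Spacer:** I slid the red spacer in and pressed it on the end stop twice. The wrist read about 9.5 N, then about 12 N. Then I released it.

**Last checks before hand-in**
- **Pointer:** 1.29 rad against a mark at 1.22 rad, about 1.4 mm at the rim (limit 7 mm). It read 1.28 rad with the master in place.
- **Spacer:** gauge x 7.1 mm and y -44.5 mm (seat is 7, -45), square within 0.1°, tilt about 0.005 rad.
- **Master and bystanders:** the side view shows the master upright in its case and no bystander visibly moved. I did not measure the bystanders' displacement.
- **Contact:** the wrist force was near zero with the arm clear.

**What failed or disagreed**
- **First grasp missed:** the real fingertips sit about 41 mm higher than the reported TCP position. My first close on the handle passed above it and touched nothing. I measured the offset with the wrist camera and corrected for it.
- **Spacer hung high:** after the second press it sat about 1.5 mm above the plate, held by friction. I tapped it down with shut fingers, with a peak of about 12 N, and its top then measured 61 mm (62 mm expected).
- **Bad tilt fit:** my first tilt fit was spoiled by outliers. The tilt above is from a second fit with them removed.

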